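Draw a display stand's upright down with a tapered drift

TASK

The upright of the red printing board's stand sits too high, its hole out of line with those in the foot: pick up the tapered metal drift from its rest, start it tip first through the brass-studded cheek of the foot and the upright's hole, and press it on until the face of its red head bears fully home on that cheek and the upright is drawn down into line. Finish with a firm steady push of about 25 N on the seated head to be sure it is tight, without ramming it, then let go. Keep the robot off the upright and its round board, and leave the print block, ink bottle and stone seal where they are.

Things in the scene. Friction and masses are not known exactly. Their poses are not given: they have to be found in the camera images.
- foot: Fixed wooden foot. Base 150 x 120 x 15 mm (x, y, z); on it two upright cheeks 74 mm wide (x), 22 mm thick, top at z 105, outer faces at y -38 and +38 mm, 32 mm slot between. Each has a 22.4 mm round through hole on the axis x 0, z 75 mm, along y. Origin: middle of the underside. The drift goes in along +y, through the -y cheek, which has 4 brass studs. Yaw varies.
- entry (a point): Centre of the hole on the outer face of the brass-studded cheek (0, -38, 75 mm in the foot's frame); axes as the foot's: +y points into the hole.
- exit (a point): Centre of the hole on the outer face of the other cheek (0, 38, 75 mm in the foot's frame).
- upright_height (a joint): Height (m) of the upright above its place in line. It is a plate 50 mm wide, 30 mm thick (foot y -15 to 15) sliding up and down between the cheeks, with a 22.4 mm hole, in line with theirs at 0. A springy pad holds it 7.5 to 10.5 mm too high; about 10 N presses it into line, and it springs back. With the drift fully in it reads 1 to 3 mm (clearance). Above the cheeks it is 40 x 18 mm.
- upright_hole (a point): Centre of the upright's hole on its face towards the brass-studded cheek (foot y = -15 mm); it rises and falls with the upright.
- upright: The stand's pale upright and the round red printing board it carries: 90 mm diameter, 16 mm thick, standing on edge in the foot's x-z plane above the cheeks. Origin and axes are the foot's, raised with the upright: the disc's centre lies 158 mm above this origin, its top 203 mm. Keep the robot off.
- drift: Tapered smooth metal drift with a red head, 185 mm, about 0.16 kg. +x runs along it to the tip. Origin: on the axis at the front face of the head. Head: 30 mm diameter, x -30 to 0, flat end. Shank: 20 mm diameter, x 0 to 80. Taper: 20 mm at x 80 to 7 mm at the tip, x 155. Balance near x 35. Lies level in its rest, axis 40 mm above the table, tip towards the stand's side.
- drift_tip (a point): Point of the drift, on its axis, 155 mm from its origin.
- rest: Fixed dark wooden rest, base 100 x 60 x 12 mm, with two V-notched bars 8 mm thick (along x), tops 44 mm above the table; they carry the drift's shank at 5 and 75 mm from its head, leaving 62 mm of bare shank between to grip from above. Origin: middle of the underside; x along the drift.
- print_block: Bystander: loose flat carved block 70 x 100 x 18 mm.
- ink_bottle: Bystander: red bottle with yellow cap, 40 mm diameter, 110 mm tall, standing.
- seal: Bystander: stone seal, 34 x 34 mm, 63 mm tall.
Things that resemble listed ones, but are neither listed nor needed, are in the scene too. There is more than one size of the drift; the one meant has the size given above.

How it is judged (in metres and radians):
On the way, in this order (a step that is already met when the one before it is completed fails the run):
1. the drift is lifted off its rest (height (world z) of drift above 0.058 m), for 0.1 s.
2. the drift's tip has gone through the studded cheek into the upright's hole (y of drift_tip in the frame of foot above 0 m and x of drift_tip in the frame of foot between -0.012 and 0.012 m and z of drift_tip in the frame of foot between 0.063 and 0.095 m and y of drift in the frame of foot below -0.05 m), for 0.1 s.
3. the seated drift is given a firm push: its head is on the cheek and over 18 N bears on the foot (which carries some 7 N across the drift from the upright's pad, besides the push) (distance between drift and entry below 0.0035 m and contact force between drift and foot above 18 N), for 0.1 s.
At the end, for the whole second after the job is handed in: The drift runs through all three parts with the front face of its head bearing on the brass-studded cheek (head face within 3.5 mm of the hole's centre on that face, axis within 0.06 rad of the holes'), the upright is drawn down to within 4 mm of line, and the drift is at rest (distance between drift and entry below 0.0035 m and angle between the x axis of drift and the y axis of foot, either way round below 0.06 rad and y of drift_tip in the frame of foot above 0.1 m and value of joint upright_height below 0.004 m and linear speed of drift below 0.01 m/s); the robot touches nothing.
It fails at once if the drift is rammed (over 90 N against the foot) (contact force between drift and foot above 90 N).
It fails at once if the robot presses on the upright or its round board (contact force between any of the fingers, the arm and upright above 2 N).
It fails at once if the print block is moved (distance of print_block from where it was at the start of the episode above 0.02 m).
It fails at once if the ink bottle is moved or tipped (distance of ink_bottle from where it was at the start of the episode above 0.02 m or angle between ink_bottle's own z axis and vertical above 0.3 rad).
It fails at once if the seal is moved (distance of seal from where it was at the start of the episode above 0.02 m).
It also fails if it takes over 64 s, if anything falls off the work surface, if the arm or the gripper's body presses on something with over 40 N, if the wrist force passes 120 N, or if a joint passes its speed limit or range.

ROBOT

A 6-joint arm with a two-finger parallel gripper is mounted at the origin on the work surface. World frame = base frame: x ahead of the robot, y to its left, z up, the work surface at z = 0. Lengths are in mm, angles in rad, forces in N, time in s.
With the tool pointing down it reaches from about 300 to 775 mm from the base axis. Payload 14.6 kg.
Tool frame: the origin (TCP) lies between the finger pads; the fingertips stand 22 mm ahead of it and the grasp point (between the pads) lies 3 mm ahead of it (finger_overhang is the distance from the TCP to the fingertips, in mm); z points along the fingers, y is the direction in which the jaws open and shut (so a half turn about z gives the same grasp; the last joint's range is limited). The gripper opens to 94 mm and grips with 3 to 60 N. Pads are 16 mm wide; open, the fingers measure 119 mm over their backs; the gripper's body (75 mm by 177 mm) begins 78 mm behind the grasp point.
Start: joints at [1.257, 0.3, 1.521, -0, 1.321, -0.067], TCP at [134.364, 533.325, 227.446] pointing down, gripper open.
Joint ranges: [-3.03, 3.03], [-0.79, 2.21], [0.23, 2.52], [-1.04, 4.18], [0, 3.07], [-2.55, 2.55]. Speed limits (rad/s): [2.22, 2.22, 2.57, 3.14, 3.14, 3.14].

INTERFACE

Orientations are given as [roll, pitch, yaw] about the fixed x, y, z axes, in that order (R = Rz(yaw) Ry(pitch) Rx(roll)).
In Python, from cell import * gives the robot as it stands.
- The arm moves only by the tool jog_arm, never from a script. Its argument "increments" is a list of rows, each a list of 7 numbers: the shift along the tool's x, y, z in cm, then the turn, a rotation vector about the tool's x, y, z in degrees, then the finger opening in cm, from 0 to 9.4. In form: [[x, y, z, wx, wy, wz, grip], ...]. A call has 1 to 20 rows; each row shifts and turns the commanded pose from where the row before left it, along the tool's axes as they then stand; what a row does not reach is not made up. A row lasts 1/8 s, in which the tool goes at most 62.5 mm and 10.7 degrees, less where a joint would pass 70% of its speed; a pose out of reach is approached as far as the arm can. A call is refused whole if a number of a shift passes 6.25 or a number of a turn 10.7, either way. A call with a gripper value outside its range is refused whole. The fingers move at their own pace and stop on an object; "squeeze" is the grip in N (left out, the last holds). Time passes only in rows, so rows that do not move let the fingers close. It gives the time, the measured TCP pose, the force and the opening at its end, in the units of the state.
- read_state(): the state, without advancing time (a new reading comes with each control period).
- camera(name): name is "side" or "top"; returns a dict with "image" (420x560x3 uint8, red, green, blue), "K" (3x3 intrinsics, pixels), "rvec" (rotation vector, rad) and "tvec" (3), from world to camera coordinates, as OpenCV has them. Camera axes: x right, y down, z forward; pixel columns grow to the right and rows downward; lengths in mm; the calibration is good to about 2 mm. A picture is of the moment at which its call begins. There is no depth.
- sign_off(): hands the job in, once; it reports no verdict.
Trained networks look in a picture, given as the dict that the camera call returned (one of the last four; its "shot" number tells which), for a name from the list of things; names that differ only in an ending like _2 or _b are one class to them, and where a whole thing is asked for, a point or a joint stands for the part that bears it (a point fixed in the world has none). Each returns a list of dicts, best first, with "conf" (0 to 1); they miss things now and then, are a little off and sometimes report something else, mostly with a low value. They report only what shows in the picture. A call takes as long as a camera call. They do not tell look-alikes from the thing itself.
- recognise(picture, name): "centre" ([x, y, z] in mm, in the coordinates of the camera as it stood for that picture, good to about 4 mm: the middle of the surface that is visible of it).
- regions_of(picture, name): "mask" (420x560 bool, what is visible of it).
The state is a dict: "clock": time; "joints": joint angles; "qd": joint speeds; "effort": joint torques, N m; "eef_pos": TCP position; "eef_rot": TCP orientation; "wrist_force": force on the tool from outside, world axes, zero at the start; "moment": the same for the moment, N m; "finger_gap": finger opening in mm.
Only numpy, scipy, OpenCV 4.12 (cv2) and the standard library are available. Lean on these libraries where they do the work, as an engineer would, in place of code of your own. Each camera call takes 0.05 s, during which the arm holds its last target.

## Working session

There is one attempt and no reset: what is moved stays moved. The work goes in short steps, Python scripts to look and compute and a tool call to move; the robot and the scene stay as the last step left them, time stands still between calls to the robot, and variables do not carry over. Pictures are saved under pics/ and viewed, and the job is handed in when it is done.

Besides the shell and the picture viewer there is one more tool, called after "Call:" as name(argument=value, ...), one argument or row to a line, values as JSON. jog_arm: Moves the arm, as the interface text tells. Its arguments: {"type":"object","properties":{"increments":{"type":"array"},"squeeze":{"type":"number"}},"required":["increments"]}

```bash
ls; mkdir -p pics; python3 - <<'E'
from cell import *
import cv2,pickle
s=read_state();print(s)
d={}
for n in ("side","top"):
    p=camera(n);d[n]=p;cv2.imwrite(f"pics/{n}0.png",p["image"][:,:,::-1])
    print(n,p["K"],p["rvec"],p["tvec"],p["shot"])
    for t in ("drift","foot","rest","upright","print_block","ink_bottle","seal"):
        import numpy as np
        R=cv2.Rodrigues(np.array(p["rvec"]))[0]
        for r in recognise(p,t):
            print(t,round(r["conf"],2),(R.T@(np.array(r["centre"])-np.array(p["tvec"]).ravel())).round(0))
pickle.dump(d,open("d0.pkl","wb"))
E
```

```text
pics
{'clock': 0.0, 'joints': array([ 1.25739902e+00,  3.00480735e-01,  1.52157111e+00, -1.60335374e-05,
        1.32067960e+00, -6.66110288e-02]), 'qd': array([ 0.00036254,  0.00215243, -0.00111761,  0.00201639, -0.00132823,
       -0.00130799]), 'effort': array([-6.26642377e-04, -5.31805372e+01, -3.52734089e+01,  7.08121830e-02,
        2.44405976e-02, -4.51423125e-05]), 'eef_pos': array([134.30063933, 533.11501123, 226.88524207]), 'eef_rot': array([-3.14045535e+00, -6.03043033e-05,  2.89481032e+00]), 'wrist_force': array([-0.01173017, -0.12147267, -0.31029669]), 'moment': array([ 0.0042156 , -0.02251602, -0.04055186]), 'finger_gap': 93.67194357521844}
side [[381.9940866    0.         287.85940376]
 [  0.         381.9940866  207.88925447]
 [  0.           0.           1.        ]] [ 2.10583758 -0.67490183  0.31707773] [-436.6375756   280.42873177  626.78163351] 1
drift 0.67 [ 648. -197.   45.]
drift 0.64 [ 714. -343.   12.]
foot 0.7 [556. 117.  74.]
rest 0.86 [ 634. -191.   13.]
upright 0.76 [567. 120. 169.]
print_block 0.67 [ 453. -206.   15.]
seal 0.55 [419. 332.  32.]
top [[518.73296449   0.         275.5560886 ]
 [  0.         518.73296449 218.93478082]
 [  0.           0.           1.        ]] [ 2.22112106 -2.18075045  0.05711067] [  -2.30472958  552.39591907 1111.83023708] 2
drift 0.86 [ 714. -334.   13.]
drift 0.67 [ 649. -182.   47.]
foot 0.82 [572. 122.  16.]
foot 0.16 [ 651. -183.   51.]
rest 0.79 [ 643. -186.   16.]
upright 0.68 [577. 124. 200.]
print_block 0.62 [ 465. -203.   17.]
ink_bottle 0.81 [689. 285.  75.]
seal 0.67 [424. 339.  33.]
```

View pics/side0.png

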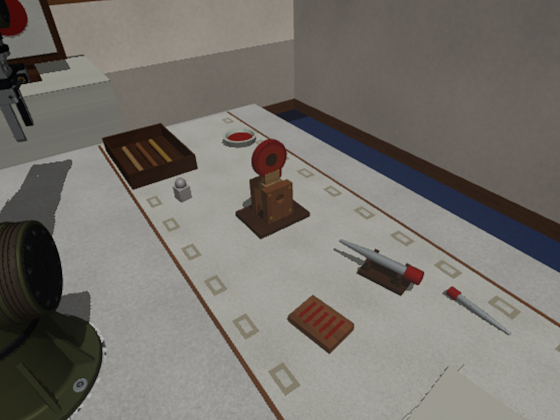

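View pics/top0.png

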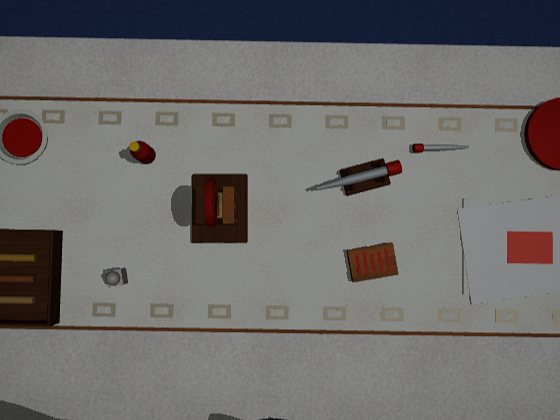

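```bash
python3 - <<'E'
import pickle,cv2,numpy as np
d=pickle.load(open("d0.pkl","rb"))
a=d["side"]["image"][130:245,225:325,::-1];b=d["top"]["image"][165:250,170:260,::-1];c=d["top"]["image"][130:210,300:480,::-1]
f=lambda i,w:cv2.resize(i,w,interpolation=cv2.INTER_CUBIC)
cv2.imwrite("pics/crop.png",np.vstack([np.hstack([f(a,(300,345)),f(b,(365,345))]),f(c,(665,250))]))
for n in d:
    R=cv2.Rodrigues(np.array(d[n]["rvec"]))[0];print(n,-R.T@np.array(d[n]["tvec"]).ravel())
E
```

```text
side [ 170.99126285 -540.63453049  583.63015224]
top [ 500.59220243   13.98370767 1136.01273851]
```

View pics/crop.png

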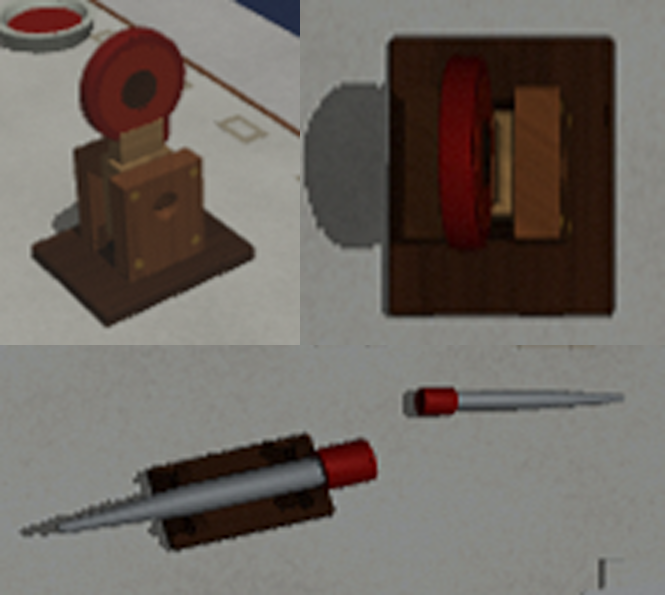

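```bash
cat > fit.py <<'E'
import numpy as np,cv2
from scipy.optimize import minimize
S=4
def box(x0,x1,y0,y1,z0,z1): return np.array([[x,y,z] for x in(x0,x1) for y in(y0,y1) for z in(z0,z1)],float)
def cyl(r0,r1,a0,a1,ax):
    t=np.linspace(0,2*np.pi,40,endpoint=False);o=[]
    for r,a in((r0,a0),(r1,a1)):
        c,s=r*np.cos(t),r*np.sin(t);A=np.full_like(t,a)
        o.append(np.stack([A,c,s],1) if ax==0 else np.stack([c,A,s],1))
    return np.vstack(o)
FOOT=[box(-75,75,-60,60,0,15),box(-37,37,-38,-16,15,105),box(-37,37,16,38,15,105)]
def UP(h): 
    d=cyl(45,45,-8,8,1);d[:,2]+=158+h
    return [box(-25,25,-15,15,40,105+h),box(-20,20,-9,9,100,130+h),d]
DRIFT=[cyl(15,15,-30,0,0),cyl(10,10,0,80,0),cyl(10,3.5,80,155,0)]
def tf(parts,x,y,z,yaw,pitch=0):
    c,s=np.cos(yaw),np.sin(yaw);R=np.array([[c,-s,0],[s,c,0],[0,0,1]])
    cp,sp=np.cos(pitch),np.sin(pitch);R=R@np.array([[cp,0,sp],[0,1,0],[-sp,0,cp]])
    return [p@R.T+[x,y,z] for p in parts]
def proj(P,p): return cv2.projectPoints(np.array(P,float).reshape(-1,3),np.array(p["rvec"],float),np.array(p["tvec"],float),np.array(p["K"]),None)[0].reshape(-1,2)
def render(parts,p):
    m=np.zeros((420*S,560*S),np.uint8)
    for q in parts:
        u=(proj(q,p)+.5)*S-.5
        cv2.fillConvexPoly(m,cv2.convexHull(np.round(u*16).astype(np.int32)),1,shift=4)
    return m
def up(m): return cv2.resize(m.astype(np.uint8),None,fx=S,fy=S,interpolation=cv2.INTER_NEAREST)
def iou(a,b): return (a&b).sum()/(a|b).sum()
def fit(model,x0,step,views):
    f=lambda v:-np.mean([iou(render(model(v),p),m) for p,m in views])
    x0=np.array(x0,float);sim=np.vstack([x0]+[x0+np.eye(len(x0))[i]*step[i] for i in range(len(x0))])
    r=minimize(f,x0,method="Nelder-Mead",options=dict(initial_simplex=sim,xatol=.02,fatol=1e-5,maxiter=250))
    return r.x,-r.fun
def overlay(p,parts,fn,crop,k=6):
    im=cv2.resize(p["image"][:,:,::-1].copy(),None,fx=S,fy=S,interpolation=cv2.INTER_CUBIC)
    c,_=cv2.findContours(render(parts,p),cv2.RETR_EXTERNAL,cv2.CHAIN_APPROX_NONE);cv2.drawContours(im,c,-1,(0,255,0),1)
    y0,y1,x0,x1=[S*v for v in crop];cv2.imwrite(fn,im[y0:y1,x0:x1])
E
cat > m1.py <<'E'
from cell import *
from fit import *
import pickle
d={n:camera(n) for n in("side","top")}
M={}
for n in d:
    def best(t,pick):
        r=regions_of(d[n],t);print(n,t,[(round(q["conf"],2),int(q["mask"].sum()),tuple(np.argwhere(q["mask"]).mean(0).round())) for q in r])
        return pick(r)["mask"]
    f=best("foot",lambda r:r[0])|best("upright",lambda r:r[0])
    g=best("drift",lambda r:max(r,key=lambda q:q["mask"].sum()))
    M[n]=(f,g)
pickle.dump((d,M),open("d1.pkl","wb"))
def mf(v): return tf(FOOT+UP(v[3]),v[0],v[1],0,np.deg2rad(v[2]))
def md(v): return tf(DRIFT,v[0],v[1],40,np.deg2rad(v[2]))
for s in (["side"],["top"],["side","top"]):
    print(s,"foot",*fit(mf,[570,120,0,9],[6,6,4,3],[(d[n],up(M[n][0])) for n in s]))
    print(s,"drift",*fit(md,[675,-230,103],[8,8,4],[(d[n],up(M[n][1])) for n in s]))
E
python3 m1.py
```

```text
side foot [(0.92, 3896, (np.float64(193.0), np.float64(270.0)))]
side upright [(0.92, 1312, (np.float64(162.0), np.float64(268.0)))]
side drift [(0.93, 425, (np.float64(307.0), np.float64(473.0))), (0.72, 883, (np.float64(263.0), np.float64(388.0))), (0.33, 3845, (np.float64(192.0), np.float64(270.0)))]
top foot [(0.94, 3956, (np.float64(207.0), np.float64(219.0)))]
top upright [(0.57, 737, (np.float64(203.0), np.float64(212.0)))]
top drift [(0.71, 285, (np.float64(147.0), np.float64(433.0))), (0.58, 784, (np.float64(175.0), np.float64(366.0))), (0.34, 3891, (np.float64(207.0), np.float64(219.0)))]
['side'] foot [574.44761484 131.91184743   1.35915342   7.76104683] 0.9717749485115147
['side'] drift [ 675. -230.  103.] 0.0
['top'] foot [575.42876709 130.12404952   1.15516365   7.07861682] 0.9653835329434942
['top'] drift [ 675. -230.  103.] 0.0
['side', 'top'] foot [574.42382713 130.4552599    0.88014857   8.59215065] 0.9638751306484887
['side', 'top'] drift [ 675. -230.  103.] 0.0
```

```bash
cat > m2.py <<'E'
from fit import *
import pickle
d,M=pickle.load(open("d1.pkl","rb"))
from cell import regions_of
def mf(v): return tf(FOOT+UP(v[3]),v[0],v[1],0,np.deg2rad(v[2]))
def md(v): return tf(DRIFT,v[0],v[1],40,np.deg2rad(v[2]))
G={"side":(263,388),"top":(175,366)}
for n in d:
    g=min(regions_of(d[n],"drift"),key=lambda q:np.hypot(*(np.argwhere(q["mask"]).mean(0)-G[n])))["mask"];M[n]=(M[n][0],g)
pickle.dump((d,M),open("d1.pkl","wb"))
for s in (["side"],["top"],["side","top"]):
    v,e=fit(md,[665,-205,103],[8,8,4],[(d[n],up(M[n][1])) for n in s]);print(s,v,e)
F=mf([574.4,130.5,1.0,8.6]);D=md(v)
overlay(d["side"],F+D,"pics/o_s.png",(130,300,230,430));overlay(d["top"],F+D,"pics/o_t.png",(120,260,180,380))
E
python3 m2.py
```

```text
['side'] [ 658.8801367  -225.49295571  105.79803545] 0.9351482807539012
['top'] [ 661.19823889 -224.97901145  105.917619  ] 0.9178859361003284
['side', 'top'] [ 660.49330105 -224.70800604  105.93123822] 0.8978732709001316
```

View pics/o_s.png

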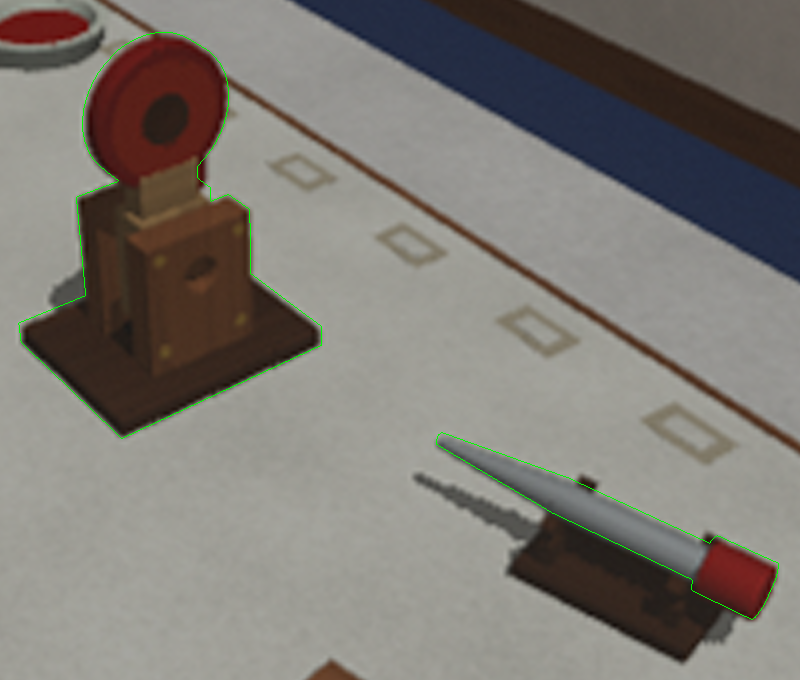

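View pics/o_t.png

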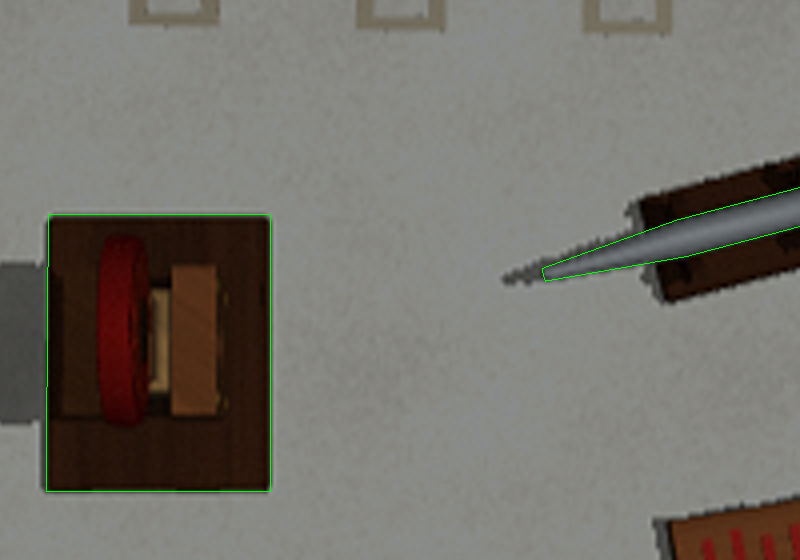

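Candidates: drift in the rest, top px (355,177), against the loose one at top px (440,147). The 185 mm model fits the one in the rest (IoU ~0.92) and that one lies on the rest, so it is the one meant. The loose one is clearly smaller. The stud-side cheek faces the drift (foot yaw is about 1°).

Call:
jog_arm(
  increments=[
    [0,0,-1.7,0,0,10,9.4],
    [0,0,-1.7,0,0,10,9.4],
    [0,0,-1.7,0,0,10,9.4],
    [0,0,-1.7,0,0,10,9.4],
    [0,0,-1.7,0,0,10,9.4],
    [0,0,-1.7,0,0,10,9.4],
  ],
  squeeze=40,
)

```text
clock: 2.05
eef_pos: [134.3, 533.3, 330.0]
eef_rot: [-3.142, 0.0, 1.842]
wrist_force: [0.5, -0.0, 0.3]
finger_gap: 94.0
```

Call:
jog_arm(
  increments=[
    [-4.2,1.5,0,0,0,0,9.4],
    [-4.2,1.5,0,0,0,0,9.4],
    [-4.2,1.5,0,0,0,0,9.4],
    [-4.2,1.5,0,0,0,0,9.4],
    [-4.2,1.5,0,0,0,0,9.4],
    [-4.2,1.5,0,0,0,0,9.4],
    [-4.2,1.5,0,0,0,0,9.4],
    [-4.2,1.5,0,0,0,0,9.4],
    [-4.2,1.5,0,0,0,0,9.4],
    [-4.2,1.5,0,0,0,0,9.4],
    [-4.2,1.5,0,0,0,0,9.4],
    [-4.2,1.5,0,0,0,0,9.4],
    [-4.2,1.5,0,0,0,0,9.4],
    [-4.2,1.5,0,0,0,0,9.4],
    [-4.2,1.5,0,0,0,0,9.4],
    [-4.2,1.5,0,0,0,0,9.4],
    [-4.2,1.5,0,0,0,0,9.4],
    [-4.2,1.5,0,0,0,0,9.4],
    [-4.2,1.5,0,0,0,0,9.4],
    [-4.2,1.5,0,0,0,0,9.4],
  ],
)

```text
clock: 4.55
eef_pos: [653.2, -194.0, 329.4]
eef_rot: [3.142, -0.0, 1.848]
wrist_force: [0.6, 0.4, 0.5]
finger_gap: 94.2
```

```bash
cat > h.py <<'E'
import sys,numpy as np
from scipy.spatial.transform import Rotation as Ro
from cell import read_state
def go(x,y,z,yawdeg,tilt=0):
    s=read_state();R=Ro.from_euler("xyz",s["eef_rot"]);T=Ro.from_euler("xyz",[np.pi,0,np.deg2rad(yawdeg)])*Ro.from_euler("y",tilt,degrees=True)
    print("t",round(s["clock"],2),"pos",s["eef_pos"].round(1),"rot",np.rad2deg(s["eef_rot"]).round(2),"F",s["wrist_force"].round(1),"gap",s["finger_gap"].round(1))
    print("need cm",(R.inv().apply(np.array([x,y,z])-s["eef_pos"])/10).round(2),"deg",np.rad2deg((R.inv()*T).as_rotvec()).round(2))
if __name__=="__main__": go(*map(float,sys.argv[1:]))
E
python3 h.py 652 -196 42.5 105.9
```

```text
Traceback (most recent call last):
  File "h.py", line 8, in <module>
    if __name__=="__main__": go(*map(float,sys.argv[1:]))
                             ~~^^^^^^^^^^^^^^^^^^^^^^^^^^
  File "h.py", line 6, in go
    print("t",round(s["clock"],2),"pos",s["eef_pos"].round(1),"rot",np.rad2deg(s["eef_rot"]).round(2),"F",s["wrist_force"].round(1),"gap",s["finger_gap"].round(1))
                                                                                                                                          ^^^^^^^^^^^^^^^^^^^^^
AttributeError: 'float' object has no attribute 'round'
```

Call:
jog_arm(
  increments=[
    [-0.16,-0.17,3.5,0,0,0,9.4],
    [0,0,3.5,0,0,0,9.4],
    [0,0,3.5,0,0,0,9.4],
    [0,0,3.5,0,0,0,9.4],
    [0,0,3.5,0,0,0,9.4],
    [0,0,3.5,0,0,0,6],
    [0,0,3.5,0,0,0,5],
    [0,0,2.2,0,0,0,4.5],
    [0,0,1.0,0,0,0,4.5],
    [0,0,1.0,0,0,0,4.5],
    [0,0,0,0,0,0,4.5],
  ],
)

```text
clock: 5.92
eef_pos: [651.4, -194.7, 42.5]
eef_rot: [3.142, -0.0, 1.848]
wrist_force: [0.4, -0.5, 1.0]
finger_gap: 45.1
```

```bash
sed -i 's/s\["finger_gap"\].round(1)/round(float(s["finger_gap"]),1)/' h.py; python3 h.py 652 -196 42.5 105.9; python3 - <<'E'
from fit import *
from cell import *
for n in("side","top"):
    p=camera(n);overlay(p,tf(DRIFT,660.5,-224.8,40,np.deg2rad(105.9)),f"pics/g_{n}.png",(120,320,300,440))
E
```

```text
t 5.92 pos [ 651.4 -194.7   42.5] rot [180.    -0.   105.86] F [ 0.4 -0.5  1. ] gap 45.1
need cm [-0.14  0.03 -0.  ] deg [ 0.   -0.   -0.04]
```

View pics/g_side.png

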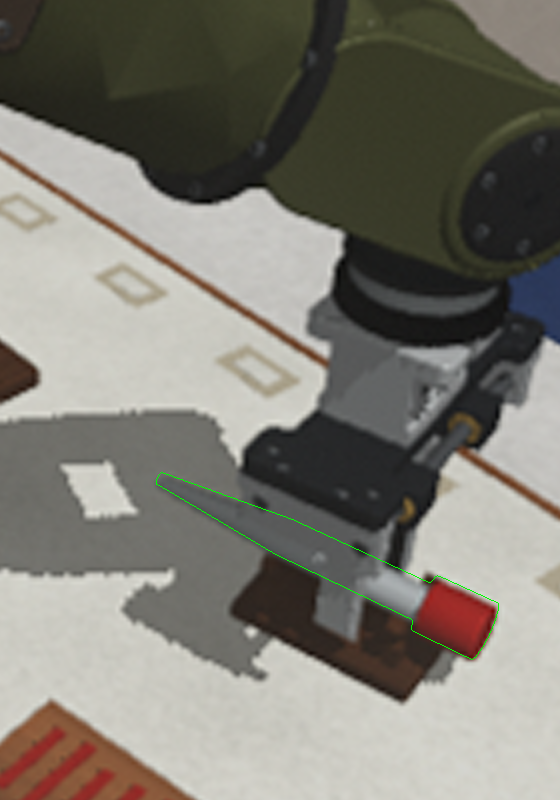

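The fingers straddle the bare shank between the two bars, with the head to the right at about (455,615) in the crop. Closing and lifting.

Call:
jog_arm(
  increments=[
    [0,0,0,0,0,0,3],
    [0,0,0,0,0,0,1.5],
    [0,0,0,0,0,0,1],
    [0,0,0,0,0,0,1],
    [0,0,0,0,0,0,1],
    [0,0,0,0,0,0,1],
    [0,0,-0.5,0,0,0,1],
    [0,0,-1,0,0,0,1],
    [0,0,-2,0,0,0,1],
    [0,0,-2,0,0,0,1],
    [0,0,-2,0,0,0,1],
    [0,0,0,0,0,0,1],
  ],
  squeeze=60,
)

```text
clock: 7.52
eef_pos: [652.1, -195.0, 119.9]
eef_rot: [3.139, 0.002, 1.848]
wrist_force: [-0.1, -0.6, -1.8]
finger_gap: 18.4
```

```bash
python3 h.py 575.5 -100 83 91.1
```

```text
t 7.53 pos [ 652.1 -195.   119.9] rot [1.7983e+02 1.2000e-01 1.0586e+02] F [-0.1 -0.6 -1.8] gap 18.4
need cm [11.24 -4.78  3.66] deg [ 0.18  0.1  14.76]
```

Call:
jog_arm(
  increments=[
    [0,0,0,0,0,7.4,1],
    [0,0,0,0,0,7.36,1],
    [1.6,-1.25,0.6,0,0,0,1],
    [1.6,-1.25,0.6,0,0,0,1],
    [1.6,-1.25,0.6,0,0,0,1],
    [1.6,-1.25,0.6,0,0,0,1],
    [1.6,-1.25,0.6,0,0,0,1],
    [1.6,-1.25,0.6,0,0,0,1],
    [0,0,0,0,0,0,1],
    [0,0,0,0,0,0,1],
  ],
)

```text
clock: 8.78
eef_pos: [574.9, -100.6, 81.6]
eef_rot: [3.141, 0.0, 1.59]
wrist_force: [0.2, -0.7, -1.7]
finger_gap: 18.8
```

```bash
cat > md.py <<'E'
from fit import *
from cell import *
import sys,pickle
d={n:camera(n) for n in("side","top")};views={}
s=read_state();print(s["eef_pos"].round(1),np.rad2deg(s["eef_rot"]).round(2),s["wrist_force"].round(1))
e=s["eef_pos"]
for n in d:
    r=regions_of(d[n],"drift");g=proj([[e[0],e[1],e[2]-3]],d[n])[0]
    print(n,[(round(q["conf"],2),int(q["mask"].sum()),tuple(np.argwhere(q["mask"]).mean(0).round()[::-1].astype(int))) for q in r],g.round())
    if not r: continue
    q=min(r,key=lambda q:np.abs(np.argwhere(q["mask"])[:,::-1]-g).sum(1).min());views[n]=q["mask"]
pickle.dump((d,views),open("dm.pkl","wb"))
# occluders: fit by distance of visible mask edges -> use chamfer on mask colour; simple overlay of the predicted drift
X=float(sys.argv[1]) ; yaw=np.rad2deg(s["eef_rot"][2]) ; pit=float(sys.argv[2]) if len(sys.argv)>2 else 0
a=np.deg2rad(yaw);o=e+[-X*np.cos(a),-X*np.sin(a),-3]
for n in d:
    P=tf(DRIFT,*o,a,np.deg2rad(pit));c=np.mean(proj(P[1],d[n]),0).astype(int)
    x0=min(max(c[0]-110,0),360);y0=min(max(c[1]-85,0),270)
    overlay(d[n],P,f"pics/m_{n}_{d[n]['shot']}.png",(y0,y0+150,x0,x0+200));print(f"pics/m_{n}_{d[n]['shot']}.png",x0,y0)
E
python3 md.py 31
```

```text
[ 574.9 -100.8   81.6] [1.7998e+02 1.0000e-02 9.1070e+01] [ 1.1 -0.4 -1.3]
side [(0.9, 562, (np.int64(474), np.int64(308))), (0.63, 491, (np.int64(341), np.int64(246)))] [333. 239.]
top [(0.67, 331, (np.int64(435), np.int64(147))), (0.5, 233, (np.int64(290), np.int64(207))), (0.5, 522, (np.int64(372), np.int64(169)))] [329. 207.]
pics/m_side_7.png 220 152
pics/m_top_8.png 214 122
```

View pics/m_side_7.png

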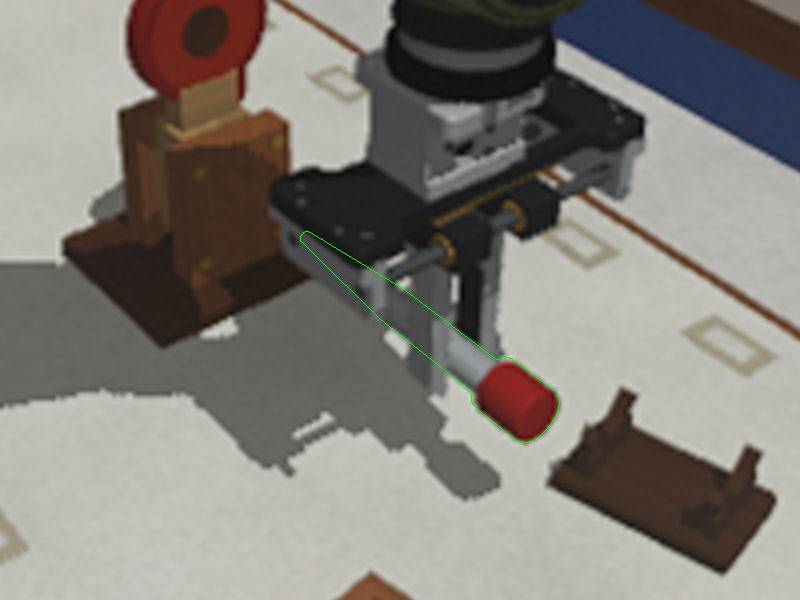

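View pics/m_top_8.png

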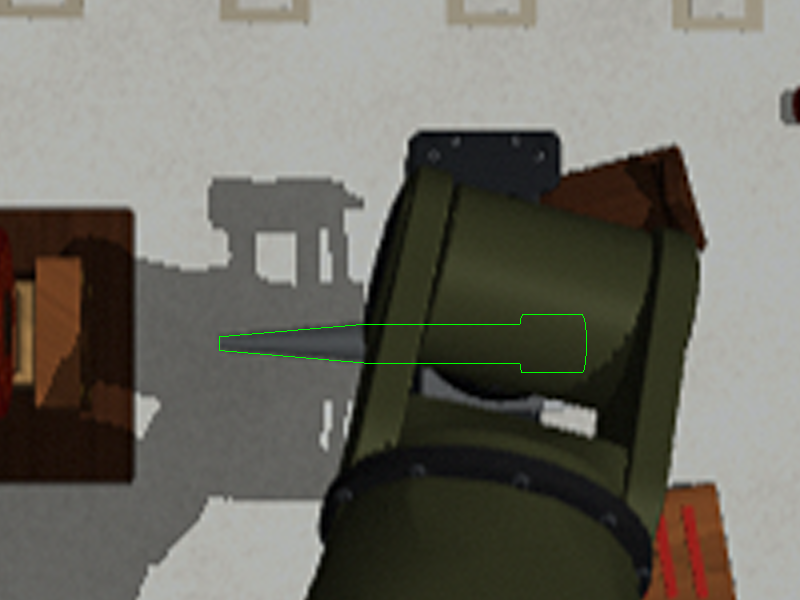

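The predicted drift outline matches in both views: head at side crop (515,400), tip at top crop (220,343). Lining up (+4.4 mm sideways) and approaching.

Call:
jog_arm(
  increments=[
    [1,0.22,-0.05,0,0,0,1],
    [1.5,0.22,0,0,0,0,1],
    [1.5,0,0,0,0,0,1],
    [1.5,0,0,0,0,0,1],
    [0.5,0,0,0,0,0,1],
    [0,0,0,0,0,0,1],
    [0,0,0,0,0,0,1],
  ],
)

```text
clock: 9.85
eef_pos: [577.7, -40.4, 82.0]
eef_rot: [3.142, 0.0, 1.59]
wrist_force: [0.5, -0.6, -1.6]
finger_gap: 18.5
```

```bash
python3 md.py 31
```

```text
[577.7 -40.5  81.9] [-180.      0.     91.07] [-0.3 -0.1 -1.5]
side [(0.93, 448, (np.int64(322), np.int64(229))), (0.93, 460, (np.int64(474), np.int64(308)))] [315. 224.]
top [(0.9, 335, (np.int64(435), np.int64(147))), (0.66, 174, (np.int64(255), np.int64(205))), (0.37, 3744, (np.int64(219), np.int64(207))), (0.2, 1532, (np.int64(372), np.int64(262)))] [300. 205.]
pics/m_side_9.png 202 137
pics/m_top_10.png 185 120
```

View pics/m_side_9.png

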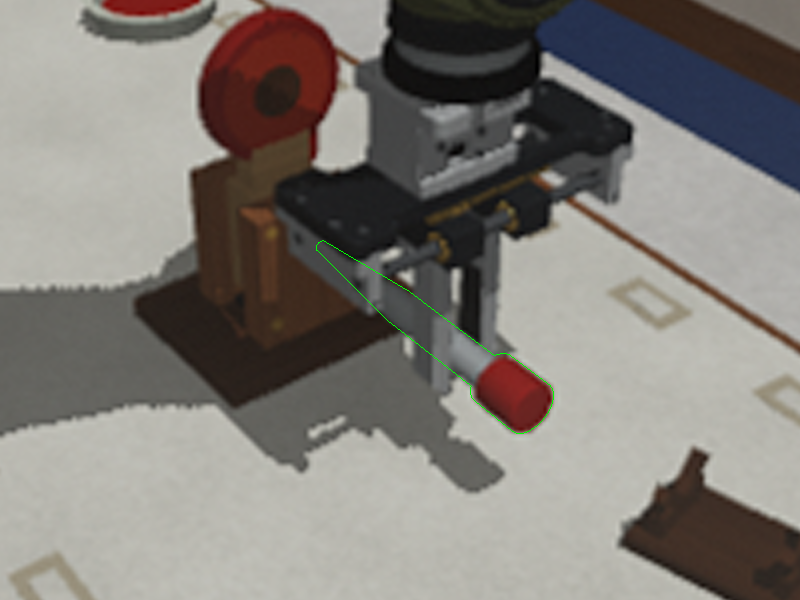

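View pics/m_top_10.png

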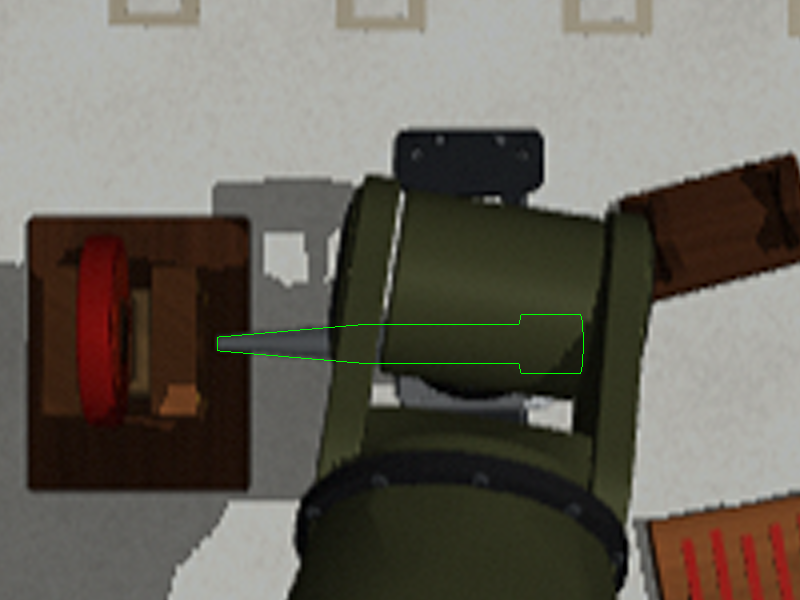

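Call:
jog_arm(
  increments=[
    [0.5,0.06,0,0,0,0,1],
    [0.5,0,0,0,0,0,1],
    [0.5,0,0,0,0,0,1],
    [0.5,0,0,0,0,0,1],
    [0,0,0,0,0,0,1],
  ],
)

```text
clock: 10.68
eef_pos: [577.9, -19.7, 81.9]
eef_rot: [-3.142, -0.0, 1.591]
wrist_force: [0.0, -0.8, -2.0]
finger_gap: 18.5
```

Call:
jog_arm(
  increments=[
    [0.5,0,0,0,0,0,1],
    [0.5,0,0,0,0,0,1],
    [0,0,0,0,0,0,1],
  ],
)

```text
clock: 11.05
eef_pos: [577.7, -9.7, 82.0]
eef_rot: [3.142, -0.0, 1.59]
wrist_force: [0.3, -0.4, -1.7]
finger_gap: 18.6
```

Call:
jog_arm(
  increments=[
    [0.4,0,0,0,0,0,1],
    [0.4,0,0,0,0,0,1],
    [0,0,0,0,0,0,1],
  ],
)

```text
clock: 11.42
eef_pos: [577.6, -1.8, 82.0]
eef_rot: [3.142, -0.0, 1.59]
wrist_force: [-0.5, 0.6, -1.4]
finger_gap: 18.4
```

Call:
jog_arm(
  increments=[
    [0.4,0,0.03,0,0,0,1],
    [0.4,0,0.03,0,0,0,1],
    [0.4,0,0.04,0,0,0,1],
    [0,0,0,0,0,0,1],
  ],
)

```text
clock: 11.92
eef_pos: [577.3, 10.2, 80.9]
eef_rot: [-3.141, -0.0, 1.59]
wrist_force: [-0.3, -0.3, -2.5]
finger_gap: 18.4
```

Call:
jog_arm(
  increments=[
    [0.4,0,0.04,0,0,0,1],
    [0.4,0,0.04,0,0,0,1],
    [0,0,0,0,0,0,1],
  ],
)

```text
clock: 12.3
eef_pos: [577.2, 18.2, 80.2]
eef_rot: [3.142, -0.0, 1.59]
wrist_force: [-0.4, 0.6, -1.1]
finger_gap: 18.8
```

Call:
jog_arm(
  increments=[
    [0.4,0,0.04,0,0,0,1],
    [0.4,0,0.04,0,0,0,1],
    [0,0,0,0,0,0,1],
  ],
)

```text
clock: 12.68
eef_pos: [577.0, 26.3, 79.4]
eef_rot: [3.142, -0.0, 1.59]
wrist_force: [0.5, 0.6, -0.2]
finger_gap: 18.4
```

Call:
jog_arm(
  increments=[
    [0.4,0,0.03,0,0,0,1],
    [0.4,0,0.03,0,0,0,1],
    [0,0,0,0,0,0,1],
  ],
)

```text
clock: 13.05
eef_pos: [576.8, 34.3, 78.7]
eef_rot: [-3.141, -0.0, 1.59]
wrist_force: [-0.9, 1.4, 0.0]
finger_gap: 18.5
```

Call:
jog_arm(
  increments=[
    [0.4,0,0.03,0,0,0,1],
    [0.4,0,0.03,0,0,0,1],
    [0,0,0,0,0,0,1],
  ],
)

```text
clock: 13.42
eef_pos: [576.6, 42.4, 78.1]
eef_rot: [-3.141, -0.0, 1.59]
wrist_force: [-1.8, 2.4, 0.7]
finger_gap: 18.5
```

```bash
python3 md.py 31
```

```text
[576.7  42.2  78.1] [-1.7999e+02 -3.0000e-02  9.1110e+01] [-2.4  1.   0.3]
side [(0.53, 367, (np.int64(299), np.int64(213)))] [292. 207.]
top [(0.76, 347, (np.int64(435), np.int64(147)))] [259. 205.]
pics/m_side_11.png 180 120
pics/m_top_12.png 144 120
```

View pics/m_side_11.png

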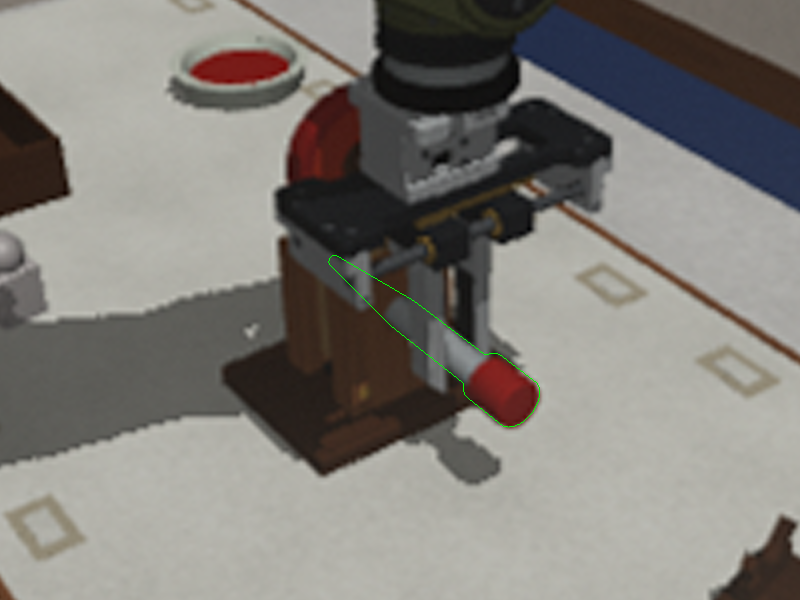

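View pics/m_top_12.png

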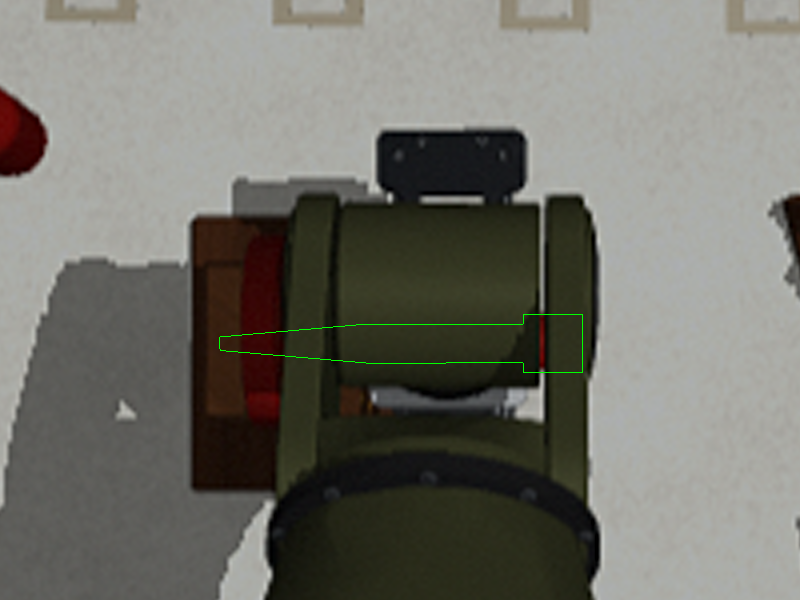

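```bash
python3 - <<'E'
from fit import *
import pickle
d,_=pickle.load(open("dm.pkl","rb"))
p=d["side"]
for z in(150,180,200,220,240,260,280,300,330): print(z,((proj([[577,42,z]],p)[0]-[180,120])*4).round(),((proj([[577,104,z]],p)[0]-[180,120])*4).round())
cv2.imwrite("pics/full_side.png",cv2.resize(p["image"][:200,180:400,::-1],(800,727)))
E
```

```text
150 [448. 237.] [385. 192.]
180 [447. 189.] [383. 145.]
200 [447. 156.] [382. 113.]
220 [446. 121.] [380.  80.]
240 [446.  86.] [379.  45.]
260 [445.  50.] [377.  10.]
280 [444.  12.] [376. -26.]
300 [444. -27.] [374. -63.]
330 [442. -87.] [ 371. -121.]
```

View pics/full_side.png

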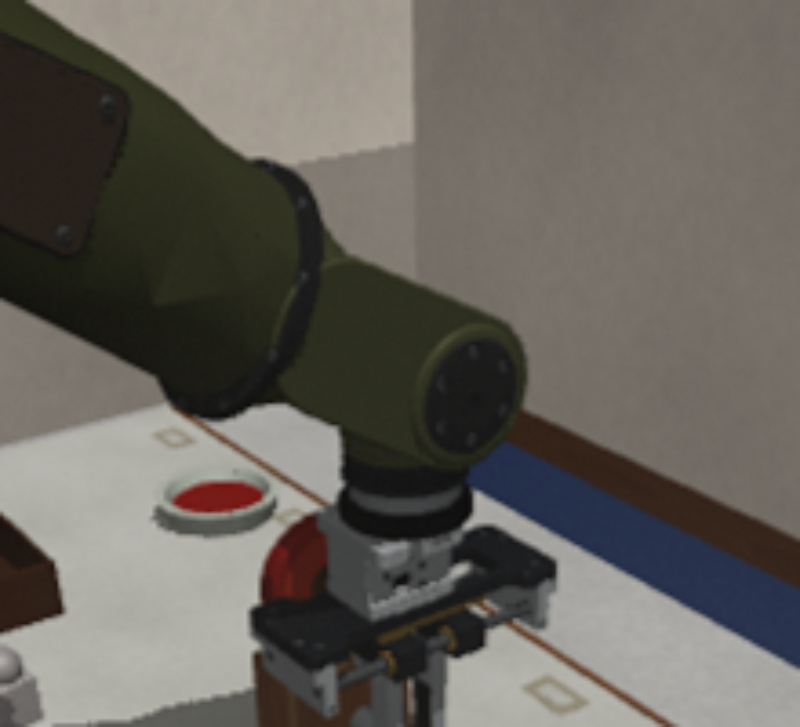

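Call:
jog_arm(
  increments=[
    [0.4,-0.05,0.02,0,0,0,1],
    [0.4,0,0.02,0,0,0,1],
    [0,0,0,0,0,0,1],
  ],
)

```text
clock: 14.0
eef_pos: [576.1, 50.4, 77.8]
eef_rot: [3.141, -0.0, 1.59]
wrist_force: [-0.9, 0.3, 0.4]
finger_gap: 18.9
```

Call:
jog_arm(
  increments=[
    [0.4,0,0,0,0,0,1],
    [0.4,0,0,0,0,0,1],
    [0,0,0,0,0,0,1],
  ],
)

```text
clock: 14.38
eef_pos: [576.0, 58.4, 77.8]
eef_rot: [3.141, -0.0, 1.59]
wrist_force: [-1.9, 0.7, 2.5]
finger_gap: 18.4
```

Call:
jog_arm(
  increments=[
    [0.4,-0.04,0.02,0,0,0,1],
    [0.4,0,0,0,0,0,1],
    [0.3,0,0,0,0,0,1],
    [0,0,0,0,0,0,1],
  ],
)

```text
clock: 14.88
eef_pos: [575.4, 69.4, 77.7]
eef_rot: [3.141, -0.001, 1.59]
wrist_force: [-0.8, 2.0, 3.7]
finger_gap: 18.6
```

```bash
python3 md.py 31
```

```text
[575.4  69.3  77.6] [ 1.7998e+02 -4.0000e-02  9.1110e+01] [-1.4  2.5  3.7]
side [(0.81, 247, (np.int64(295), np.int64(211))), (0.81, 422, (np.int64(475), np.int64(309))), (0.23, 1890, (np.int64(264), np.int64(209)))] [285. 202.]
top [(0.62, 351, (np.int64(436), np.int64(147)))] [246. 206.]
pics/m_side_13.png 173 115
pics/m_top_14.png 131 120
```

View pics/m_side_13.png

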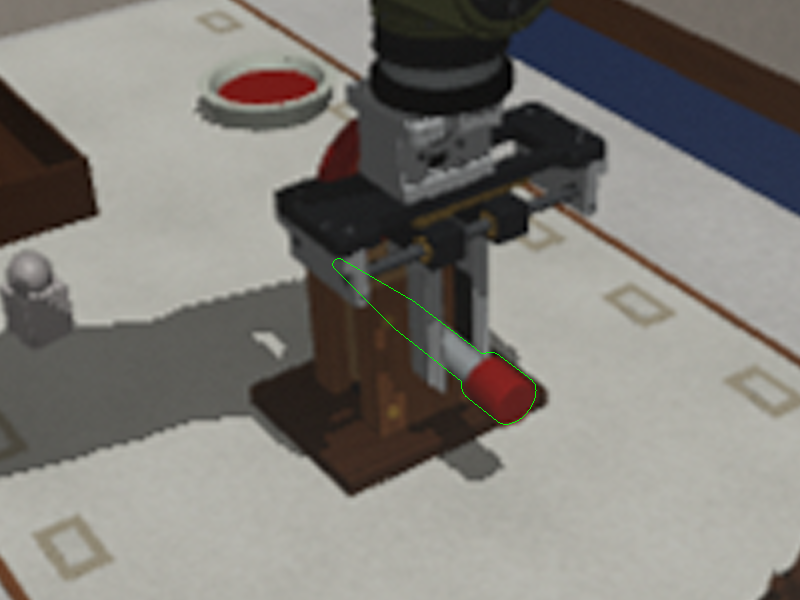

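View pics/m_top_14.png

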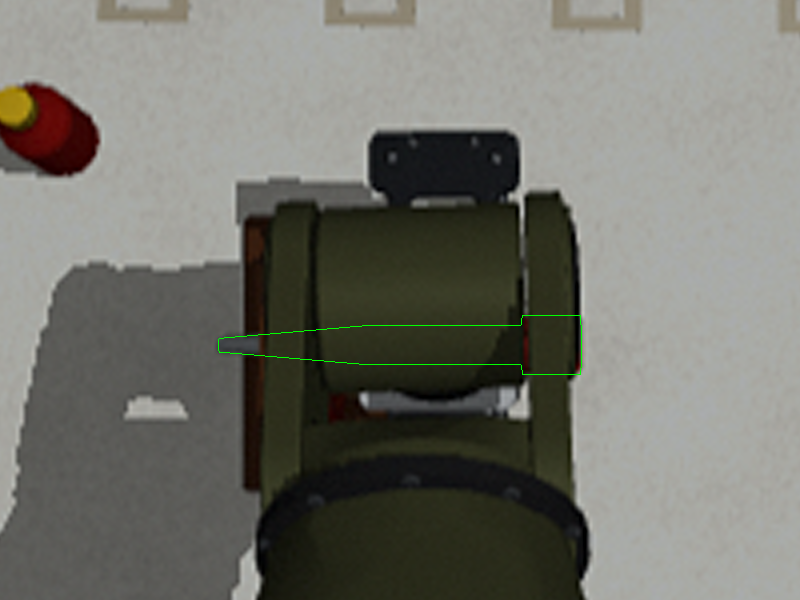

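Call:
jog_arm(
  increments=[
    [0,0,0,0,0,0,2.4],
    [0,0,0,0,0,0,4],
    [0,0,0,0,0,0,5.5],
    [0,0,0,0,0,0,5.5],
    [-1.5,0,0,0,0,0,5.5],
    [-1.5,0,0,0,0,0,5.5],
    [-1.5,0,0,0,0,0,5.5],
    [0,0,0,0,0,0,5.5],
  ],
)

```text
clock: 16.08
eef_pos: [576.2, 22.5, 77.5]
eef_rot: [-3.142, 0.0, 1.588]
wrist_force: [-0.5, 0.3, 1.0]
finger_gap: 55.0
```

```bash
python3 md.py -14.5
```

```text
[576.2  23.7  77.6] [180.    -0.    91.06] [-0.8 -0.4 -0.1]
side [(0.9, 481, (np.int64(473), np.int64(307))), (0.61, 207, (np.int64(297), np.int64(213)))] [297. 211.]
top [(0.65, 308, (np.int64(435), np.int64(147))), (0.37, 27, (np.int64(191), np.int64(205)))] [268. 206.]
pics/m_side_15.png 173 115
pics/m_top_16.png 131 120
```

View pics/m_side_15.png

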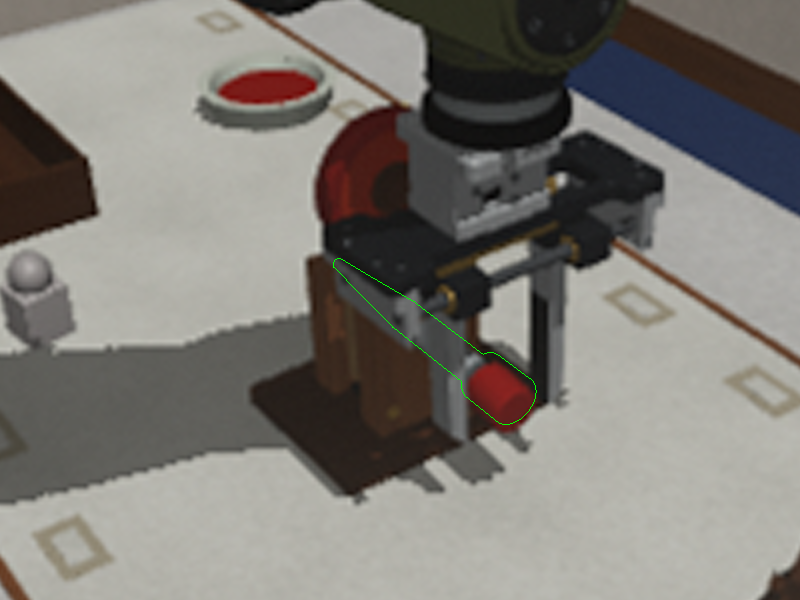

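View pics/m_top_16.png

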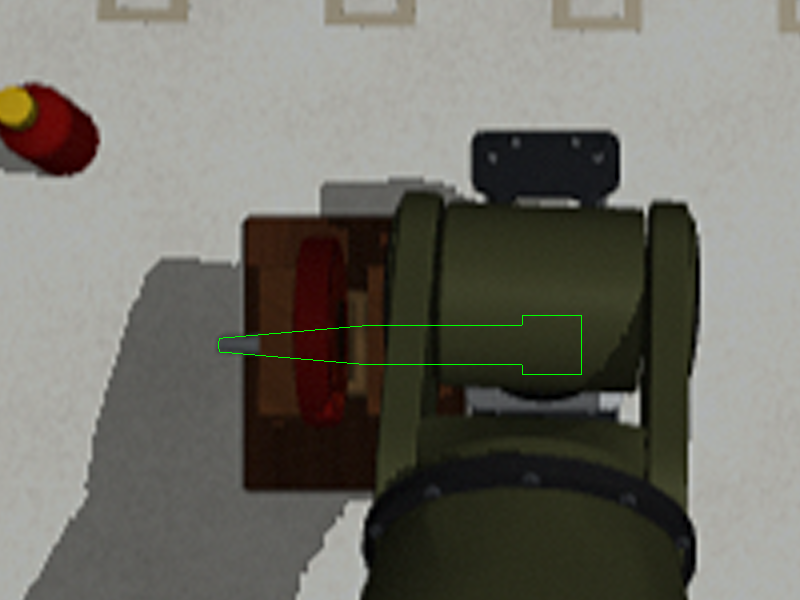

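Released: the drift stays put, with the tip out the far side at top crop (222,343). The head droops by about 2 mm at side crop (500,392). Gripping the head.

Call:
jog_arm(
  increments=[
    [0,0,0.2,0,0,0,4],
    [0,0,0,0,0,0,2.6],
    [0,0,0,0,0,0,2],
    [0,0,0,0,0,0,2],
    [0,0,0,0,0,0,2],
    [0,0,0,0,0,0,2],
  ],
)

```text
clock: 17.02
eef_pos: [576.2, 24.0, 75.6]
eef_rot: [3.142, -0.0, 1.59]
wrist_force: [-0.2, 0.5, -0.5]
finger_gap: 28.6
```

Call:
jog_arm(
  increments=[
    [0.4,0,0,0,0,0,2],
    [0.4,0,0,0,0,0,2],
    [0,0,0,0,0,0,2],
  ],
)

```text
clock: 17.4
eef_pos: [576.1, 32.3, 75.6]
eef_rot: [3.141, -0.0, 1.59]
wrist_force: [0.4, 0.4, 1.4]
finger_gap: 28.7
```

Call:
jog_arm(
  increments=[
    [0.4,0,0,0,0,0,2],
    [0.4,0,0,0,0,0,2],
    [0,0,0,0,0,0,2],
  ],
)

```text
clock: 17.77
eef_pos: [576.0, 40.1, 75.8]
eef_rot: [3.141, -0.0, 1.59]
wrist_force: [-1.7, -1.2, 4.4]
finger_gap: 29.0
```

Call:
jog_arm(
  increments=[
    [0.4,-0.03,-0.08,0,0,0,2],
    [0.4,0,0,0,0,0,2],
    [0,0,0,0,0,0,2],
  ],
)

```text
clock: 18.15
eef_pos: [575.7, 47.9, 76.8]
eef_rot: [3.141, 0.0, 1.59]
wrist_force: [-1.4, -4.2, 5.0]
finger_gap: 29.3
```

Call:
jog_arm(
  increments=[
    [0.4,0,0,0,0,0,2],
    [0.4,0,0,0,0,0,2],
    [0,0,0,0,0,0,2],
  ],
)

```text
clock: 18.52
eef_pos: [575.7, 55.3, 77.4]
eef_rot: [3.14, 0.001, 1.59]
wrist_force: [-3.7, -7.4, 11.4]
finger_gap: 28.6
```

Call:
jog_arm(
  increments=[
    [0.1,-0.05,-0.15,0,0,0,2],
    [0,0,0,0,0,0,2],
    [0,0,0,0,0,0,2],
  ],
)

```text
clock: 18.9
eef_pos: [575.0, 56.7, 78.0]
eef_rot: [3.141, 0.0, 1.59]
wrist_force: [0.5, -4.9, 2.6]
finger_gap: 28.8
```

```bash
python3 md.py -14.5
```

```text
[575.   56.7  78. ] [1.7996e+02 1.0000e-02 9.1090e+01] [ 1.7 -5.3  2.8]
side [(0.82, 543, (np.int64(474), np.int64(308))), (0.68, 155, (np.int64(290), np.int64(207)))] [288. 205.]
top [(0.91, 284, (np.int64(434), np.int64(147))), (0.48, 168, (np.int64(184), np.int64(205)))] [252. 206.]
pics/m_side_17.png 165 109
pics/m_top_18.png 115 121
```

```bash
ls -t pics | head -2
```

```text
m_top_18.png
m_side_17.png
```

View pics/m_side_17.png

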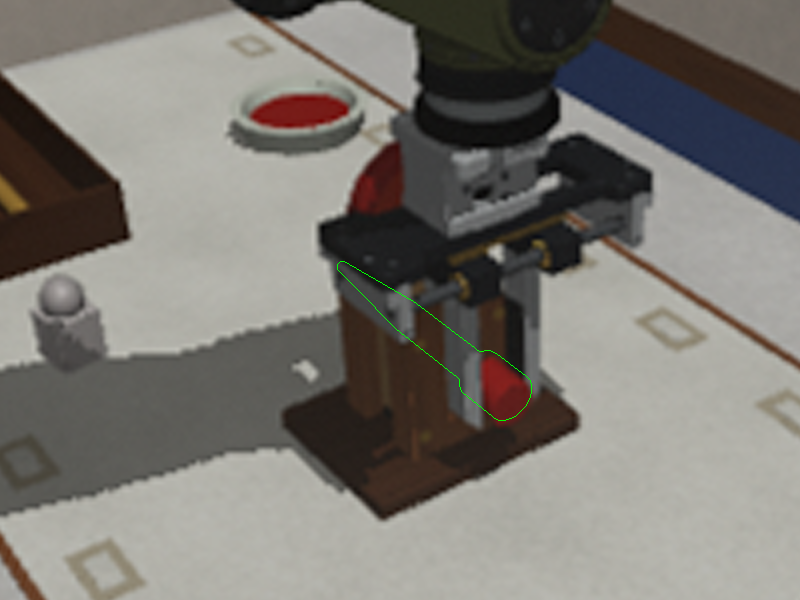

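View pics/m_top_18.png

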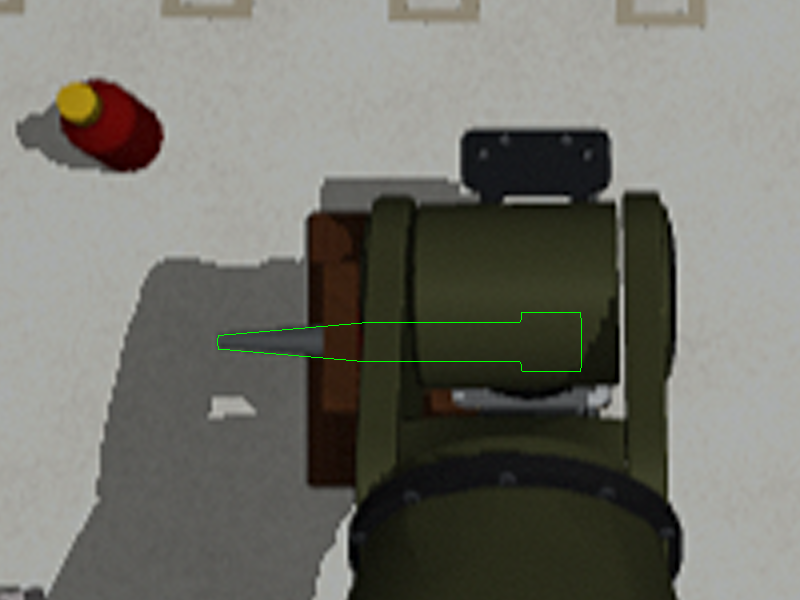

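Call:
jog_arm(
  increments=[
    [0.3,0.02,-0.02,0,0,0,2],
    [0.3,0,-0.02,0,0,0,2],
    [0,0,0,0,0,0,2],
  ],
)

```text
clock: 19.48
eef_pos: [575.0, 62.9, 78.4]
eef_rot: [3.141, 0.0, 1.59]
wrist_force: [1.0, -3.5, 2.7]
finger_gap: 28.6
```

Call:
jog_arm(
  increments=[
    [0.3,0,-0.02,0,0,0,2],
    [0.3,0,-0.02,0,0,0,2],
    [0,0,0,0,0,0,2],
  ],
)

```text
clock: 19.85
eef_pos: [574.9, 68.9, 78.8]
eef_rot: [3.141, 0.0, 1.59]
wrist_force: [0.8, -2.8, 3.6]
finger_gap: 29.3
```

Call:
jog_arm(
  increments=[
    [0,0,0,0,0,0,3.5],
    [0,0,0,0,0,0,5],
    [0,0,0,0,0,0,5.5],
    [0,0,0,0,0,0,5.5],
    [-1.2,0,0,0,0,0,5.5],
    [-1.2,0,0,0,0,0,5.5],
    [-1.2,0,0,0,0,0,5],
    [0,0,0,0,0,0,2],
    [0,0,0,0,0,0,0],
    [0,0,0,0,0,0,0],
    [0,0,0,0,0,0,0],
  ],
  squeeze=20,
)

```text
clock: 21.22
eef_pos: [575.4, 33.2, 78.6]
eef_rot: [-3.142, -0.0, 1.59]
wrist_force: [0.2, -1.3, 0.3]
finger_gap: 13.4
```

```bash
python3 md.py -51
```

```text
[575.4  33.1  78.6] [-180.     -0.     91.11] [-0.8 -0.4 -0.3]
side [(0.68, 479, (np.int64(473), np.int64(308))), (0.46, 100, (np.int64(278), np.int64(198)))] [294. 209.]
top [(0.84, 303, (np.int64(433), np.int64(147))), (0.7, 202, (np.int64(181), np.int64(205)))] [264. 206.]
pics/m_side_19.png 162 107
pics/m_top_20.png 109 121
```

View pics/m_side_19.png

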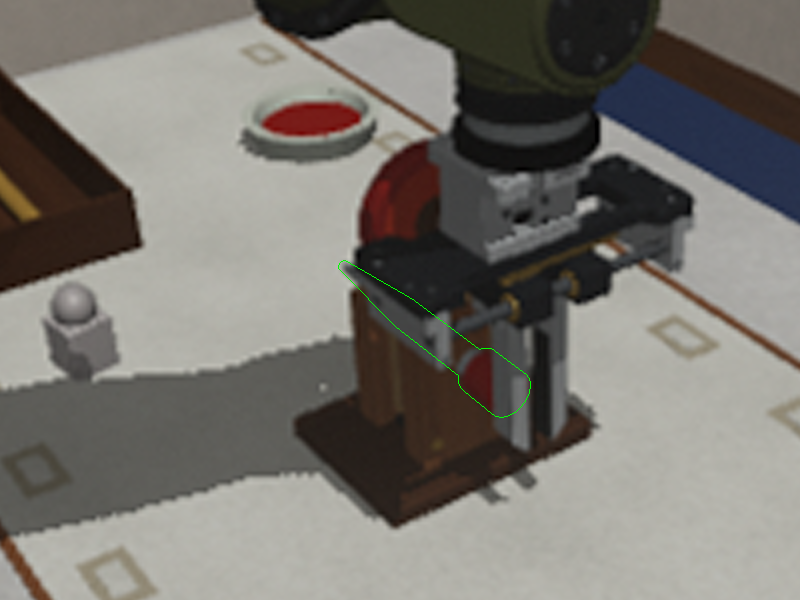

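View pics/m_top_20.png

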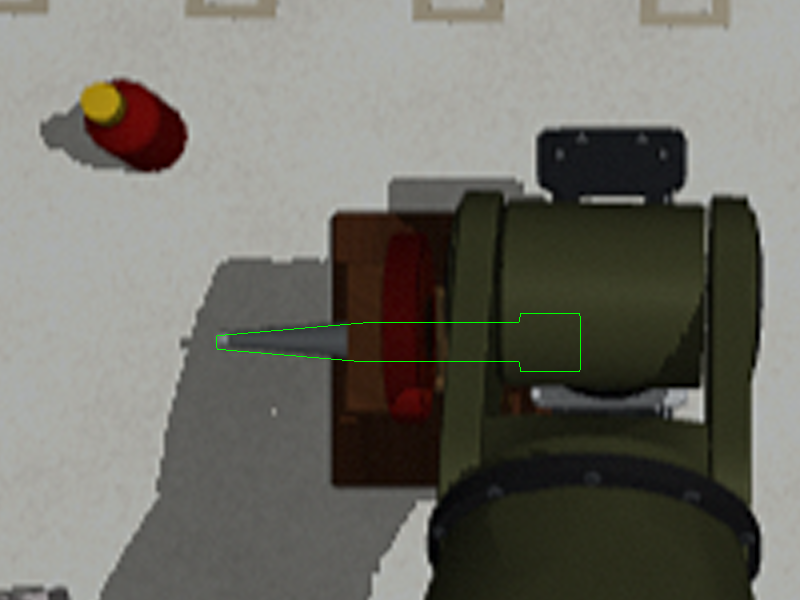

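The drift held its place (tip at top crop (218,341)), the fingers are behind the head, and the board is clear. Pushing on the head's end with the closed fingers.

Call:
jog_arm(
  increments=[
    [0,0,0,0,0,0,0],
    [0,0,0,0,0,0,0],
    [0.5,0,0,0,0,0,0],
    [0.5,0,0,0,0,0,0],
    [0,0,0,0,0,0,0],
  ],
)

```text
clock: 22.05
eef_pos: [575.2, 43.3, 78.7]
eef_rot: [3.142, -0.0, 1.59]
wrist_force: [0.4, -0.2, 0.2]
finger_gap: 0.3
```

Call:
jog_arm(
  increments=[
    [0.2,0,0,0,0,0,0],
    [0.2,0,0,0,0,0,0],
    [0.2,0,0,0,0,0,0],
    [0,0,0,0,0,0,0],
  ],
)

```text
clock: 22.55
eef_pos: [575.1, 49.0, 78.7]
eef_rot: [3.142, -0.0, 1.59]
wrist_force: [0.6, -2.1, 0.2]
finger_gap: 0.3
```

Call:
jog_arm(
  increments=[
    [0.2,0,0,0,0,0,0],
    [0.2,0,0,0,0,0,0],
    [0,0,0,0,0,0,0],
  ],
)

```text
clock: 22.92
eef_pos: [575.1, 51.2, 78.7]
eef_rot: [-3.141, 0.003, 1.59]
wrist_force: [-0.3, -16.8, 0.6]
finger_gap: 0.7
```

```bash
python3 md.py -37
```

```text
[575.1  51.1  78.7] [-1.800e+02  1.500e-01  9.107e+01] [ -0.1 -16.5   1.8]
side [(0.61, 553, (np.int64(474), np.int64(308)))] [290. 206.]
top [(0.81, 250, (np.int64(181), np.int64(205))), (0.63, 324, (np.int64(435), np.int64(147)))] [255. 206.]
pics/m_side_21.png 161 106
pics/m_top_22.png 107 121
```

```bash
python3 - <<'E'
from fit import *
import pickle
d,v=pickle.load(open("dm.pkl","rb"))
a=cv2.resize(d["side"]["image"][150:240,230:320,::-1],(600,600),interpolation=cv2.INTER_CUBIC);cv2.imwrite("pics/z1.png",a)
E
```

```text
(no output)
```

View pics/z1.png

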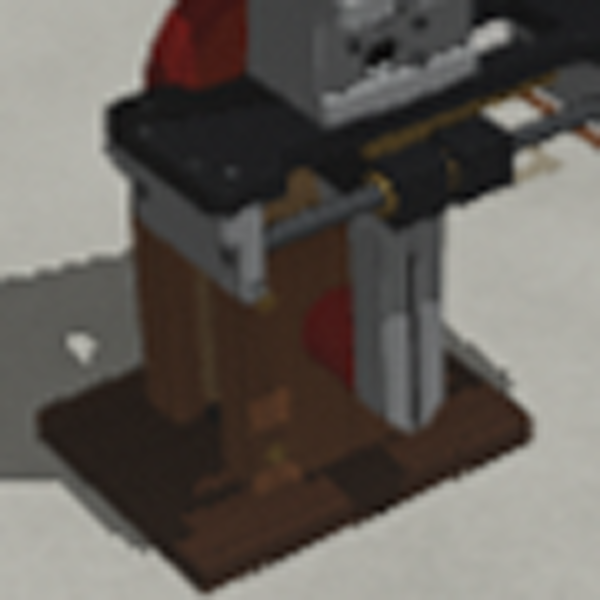

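View pics/m_top_22.png

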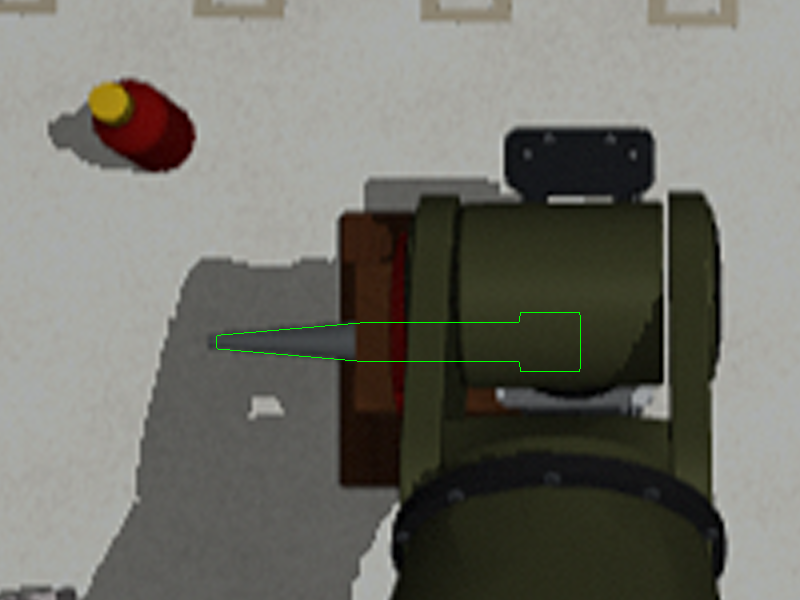

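Call:
jog_arm(
  increments=[
    [0.1,0,0,0,0,0,0],
    [0,0,0,0,0,0,0],
    [0,0,0,0,0,0,0],
  ],
)

```text
clock: 23.5
eef_pos: [575.1, 51.2, 78.7]
eef_rot: [-3.141, 0.004, 1.589]
wrist_force: [0.1, -24.1, 2.2]
finger_gap: 0.6
```

Call:
jog_arm(
  increments=[
    [0.05,0,0,0,0,0,0],
    [0,0,0,0,0,0,0],
    [0,0,0,0,0,0,0],
  ],
)

```text
clock: 23.88
eef_pos: [575.1, 51.2, 78.7]
eef_rot: [-3.141, 0.005, 1.589]
wrist_force: [-0.6, -28.9, 1.9]
finger_gap: 0.5
```

Stiff now at 29 N with no motion, so it is either home or bound. Backing off for an unobstructed look.

Call:
jog_arm(
  increments=[
    [-0.3,0,0,0,0,0,0],
    [-2,0,0,0,0,0,0],
    [-5,0,-2,0,0,0,0],
    [-5,0,-5,0,0,0,0],
    [-5,0,-5,0,0,0,0],
    [-5,0,-2,0,0,0,0],
    [0,0,0,0,0,0,0],
  ],
)

```text
clock: 24.75
eef_pos: [579.0, -160.5, 208.6]
eef_rot: [3.139, 0.001, 1.586]
wrist_force: [-0.9, 1.0, 0.3]
finger_gap: 0.5
```

```bash
cat > m3.py <<'E'
from fit import *
from cell import *
import pickle
d={n:camera(n) for n in("side","top")};V={}
for n in d:
    F=regions_of(d[n],"foot");U=regions_of(d[n],"upright");D=regions_of(d[n],"drift")
    print(n,[(round(q["conf"],2),int(q["mask"].sum()),tuple(np.argwhere(q["mask"]).mean(0).round()[::-1].astype(int))) for q in F[:1]+U[:1]+D])
    c=proj([[575,110,75]],d[n])[0]
    near=[q for q in D if 60<q["mask"].sum()<1000 and np.abs(np.argwhere(q["mask"])[:,::-1]-c).sum(1).min()<40]
    m=F[0]["mask"].copy()
    for q in U[:1]+near: m|=q["mask"]
    V[n]=m
    P=tf(FOOT+UP(2),575,130.8,0,np.deg2rad(1.1))+tf(DRIFT,575.7,92.8,75,np.deg2rad(91.1))
    c=c.astype(int);x0=max(c[0]-65,0);y0=c[1]-65
    overlay(d[n],P,f"pics/f_{n}_{d[n]['shot']}.png",(y0,y0+120,x0,x0+130));print(f"pics/f_{n}_{d[n]['shot']}.png",x0,y0)
    cv2.imwrite(f"pics/raw_{n}_{d[n]['shot']}.png",cv2.resize(d[n]["image"][y0:y0+120,x0:x0+130,::-1],(780,600*120//100-120+0),interpolation=cv2.INTER_CUBIC))
pickle.dump((d,V),open("d3.pkl","wb"))
# v: foot x,y,yaw,h ; gap
def md(v):return tf(FOOT+UP(v[3]),v[0],v[1],0,np.deg2rad(v[2]))+tf(tf(DRIFT,0,-38-v[4],75,np.pi/2),v[0],v[1],0,np.deg2rad(v[2]))
for s in(["side"],["top"],["side","top"]):
    print(s,*fit(md,[575,130.8,1.1,3,2],[4,4,2,4,4],[(d[n],up(V[n])) for n in s]))
E
python3 m3.py
```

```text
side [(0.68, 3499, (np.int64(269), np.int64(193))), (0.82, 1236, (np.int64(268), np.int64(163))), (0.78, 203, (np.int64(280), np.int64(198))), (0.55, 504, (np.int64(474), np.int64(308)))]
pics/f_side_23.png 210 129
top [(0.61, 3668, (np.int64(218), np.int64(207))), (0.94, 683, (np.int64(212), np.int64(202))), (0.69, 428, (np.int64(211), np.int64(205)))]
pics/f_top_24.png 161 140
['side'] [574.81234998 133.67933111   0.73083585   1.51313795   4.47602356] 0.9504407038533745
['top'] [575.6710799  129.99243739   1.38626034   8.3084677   -0.96859796] 0.96857164257359
['side', 'top'] [575.15270779 131.37924261   1.16988249   2.46592507   1.82255619] 0.9501559169495539
```

View pics/f_side_23.png

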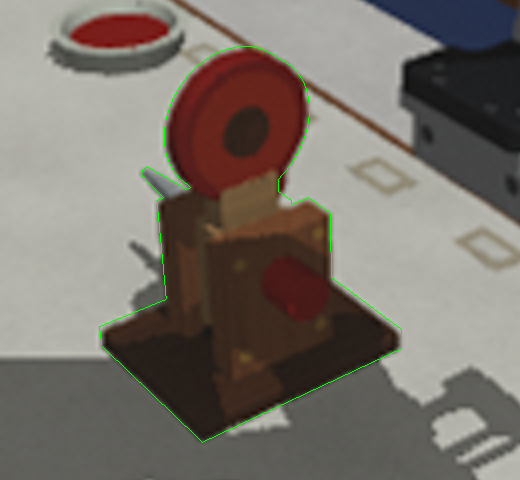

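View pics/raw_top_24.png

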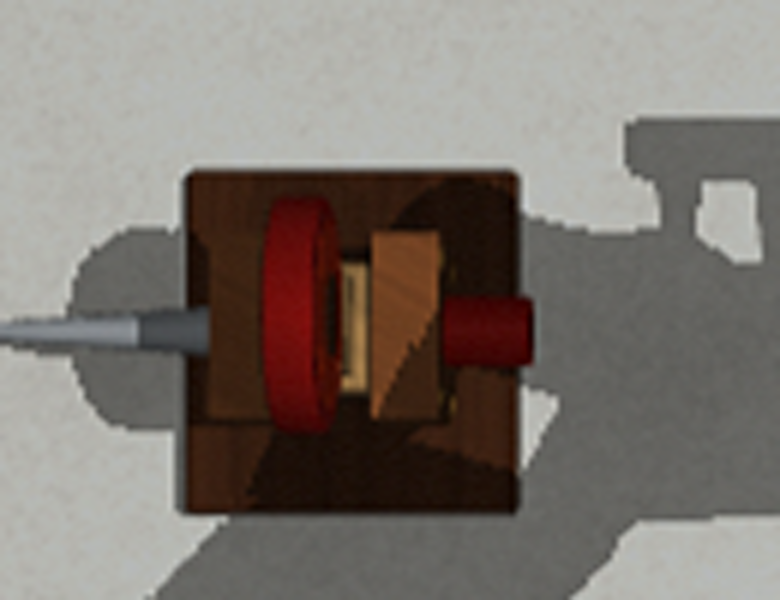

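View pics/raw_side_23.png

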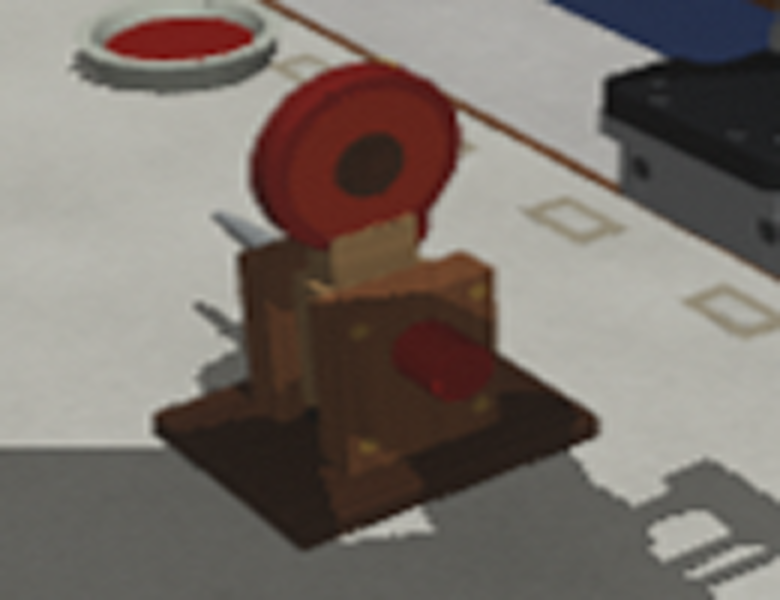

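View pics/f_top_24.png

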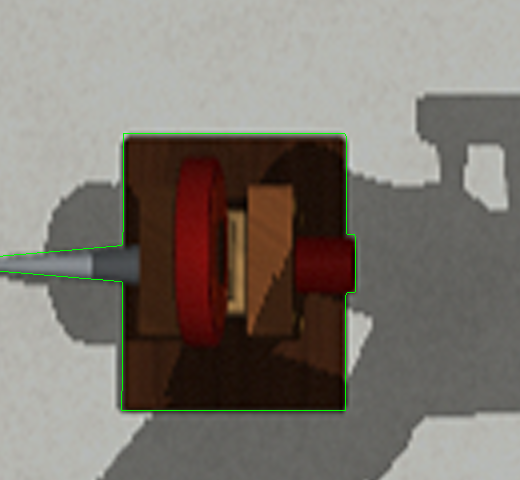

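```bash
python3 - <<'E'
from fit import *
import pickle
d,V=pickle.load(open("d3.pkl","rb"))
p=d["top"];im=p["image"].astype(int);g=im.sum(2)
def row(z,y,x=0):
    a=np.deg2rad(1.15);return proj([[575.4-np.sin(a)*y,130.1+np.cos(a)*y,z]],p)[0]
print("base edges pred",row(15,-60),row(15,60),"headend z75",row(75,-68),"z90",row(90,-68),"face z75",row(75,-38),"tip",row(75,117))
r=int(round(row(75,-68)[1]));print(r)
for k in(r-2,r,r+2): print("head",[(c,tuple(im[k,c])) for c in range(230,256,1)])
r2=int(round(row(15,-60)[1]))
print("base",[(c,g[225,c]) for c in range(244,252)],[(c,g[225,c]) for c in range(188,196)])
print("tip",[(c,g[int(round(row(75,117)[1])),c]) for c in range(150,172)])
E
```

```text
base edges pred [247.00152253 207.16271625] [191.51517044 207.24243481] headend z75 [249.48144634 205.14924147] z90 [249.15559103 204.61131503] face z75 [234.83630425 205.16991959] tip [159.08540674 205.27687558]
205
head [(230, (np.int64(111), np.int64(64), np.int64(34))), (231, (np.int64(115), np.int64(65), np.int64(34))), (232, (np.int64(121), np.int64(70), np.int64(36))), (233, (np.int64(63), np.int64(38), np.int64(20))), (234, (np.int64(35), np.int64(8), np.int64(1))), (235, (np.int64(72), np.int64(7), np.int64(6))), (236, (np.int64(72), np.int64(7), np.int64(6))), (237, (np.int64(71), np.int64(6), np.int64(5))), (238, (np.int64(70), np.int64(6), np.int64(7))), (239, (np.int64(70), np.int64(6), np.int64(4))), (240, (np.int64(70), np.int64(8), np.int64(6))), (241, (np.int64(70), np.int64(5), np.int64(4))), (242, (np.int64(71), np.int64(8), np.int64(7))), (243, (np.int64(69), np.int64(8), np.int64(5))), (244, (np.int64(69), np.int64(6), np.int64(4))), (245, (np.int64(69), np.int64(7), np.int64(4))), (246, (np.int64(69), np.int64(8), np.int64(7))), (247, (np.int64(69), np.int64(5),
[... 3215 characters left out ...]
 np.int64(550)), (251, np.int64(566))] [(188, np.int64(287)), (189, np.int64(294)), (190, np.int64(309)), (191, np.int64(233)), (192, np.int64(74)), (193, np.int64(88)), (194, np.int64(88)), (195, np.int64(91))]
tip [(150, np.int64(550)), (151, np.int64(555)), (152, np.int64(552)), (153, np.int64(558)), (154, np.int64(425)), (155, np.int64(401)), (156, np.int64(398)), (157, np.int64(412)), (158, np.int64(395)), (159, np.int64(388)), (160, np.int64(385)), (161, np.int64(401)), (162, np.int64(380)), (163, np.int64(384)), (164, np.int64(386)), (165, np.int64(389)), (166, np.int64(393)), (167, np.int64(397)), (168, np.int64(401)), (169, np.int64(403)), (170, np.int64(405)), (171, np.int64(409))]
```

```bash
python3 - <<'E'
from cell import *
s=read_state();print(s["clock"],s["eef_pos"].round(1),s["wrist_force"].round(1),abs(s["qd"]).max())
print(sign_off())
E
```

```text
25.15 [ 579.1 -156.2  206.7] [-0.1 -0.5 -0.3] 0.00528434377129047
the job is handed in; nothing more can be done
None
```

The drift is home in the stand, the final push is done, and I handed the job in at 25.2 s. No verdict is reported.

**What I did:** I took the 185 mm drift from its rest and started it tip first through the studded cheek and the upright's hole. I carried it on with one regrip on the head, then pressed it home with closed fingers on the head's end. The last push read 24 N and then 29 N at the wrist, with no further movement. I then backed the arm well clear.

**Last checks:**
- **Top camera:** The head's end edge is where it should be for a seated head, to about 0.5 mm, and no gap shows between the head and the cheek. The tip stands out of the far cheek.
- **Combined fit, both cameras:** The outline fit puts the upright about 2.5 mm above line and the gap at 1.8 mm.
- **Disagreement:** The single-camera fits did not agree. The side camera gave a 4.5 mm gap with the upright at 1.5 mm. The top camera gave a −1 mm gap with the upright at 8.3 mm. Each view alone pins these down poorly, so I relied on the direct edge measurement and the hard stop under push.
- **Bystanders:** I did not measure the print block, ink bottle or seal again at the end. The arm kept away from all three.

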